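Load the notched blocks onto their glue-up cradles

TASK

Load the four notched blocks onto the four glue-up cradles by size, the shortest block on the shortest cradle up to the longest on the longest, each lying flat, notch up and lengthwise along the middle of its board between the two end cleats. Leave the two plain offcuts where they lie.

Things in the scene. Friction and masses are not known exactly. Their poses are not given: they have to be found in the camera images.
- block_tiny: The shortest of four loose reddish-brown wooden blocks with a notch: 50 mm long (x) x 36 mm wide (y) x 40 mm high (z), with an 18 mm wide, 16 mm deep rectangular notch cut straight across the middle of its top (the notch runs along y). It lies notch up. Origin: centre of the underside; x along the length, z up. About 45 g, varying.
- block_short: The second shortest of four loose reddish-brown wooden blocks with a notch: 70 mm long (x) x 36 mm wide (y) x 40 mm high (z), with an 18 mm wide, 16 mm deep rectangular notch cut straight across the middle of its top (the notch runs along y). It lies notch up. Origin: centre of the underside; x along the length, z up. About 63 g, varying.
- block_medium: The second longest of four loose reddish-brown wooden blocks with a notch: 90 mm long (x) x 36 mm wide (y) x 40 mm high (z), with an 18 mm wide, 16 mm deep rectangular notch cut straight across the middle of its top (the notch runs along y). It lies notch up. Origin: centre of the underside; x along the length, z up. About 81 g, varying.
- block_long: The longest of four loose reddish-brown wooden blocks with a notch: 110 mm long (x) x 36 mm wide (y) x 40 mm high (z), with an 18 mm wide, 16 mm deep rectangular notch cut straight across the middle of its top (the notch runs along y). It lies notch up. Origin: centre of the underside; x along the length, z up. About 99 g, varying.
- cradle_tiny: The shortest of four fixed cradles, for the 50 mm block: a pale plywood board 86 mm long (x) x 60 mm wide (y), 6 mm thick, with a dark brown cross cleat 7 mm thick, standing to 14 mm above the bench, along each end; 72 mm clear between the cleats, long sides open. Origin: centre of the underside, on the bench; x along the length, z up; the block rests on the board, 6 mm above the origin.
- cradle_short: The second shortest of four fixed cradles, for the 70 mm block: a pale plywood board 106 mm long (x) x 60 mm wide (y), 6 mm thick, with a dark brown cross cleat 7 mm thick, standing to 14 mm above the bench, along each end; 92 mm clear between the cleats, long sides open. Origin: centre of the underside, on the bench; x along the length, z up; the block rests on the board, 6 mm above the origin.
- cradle_medium: The second longest of four fixed cradles, for the 90 mm block: a pale plywood board 126 mm long (x) x 60 mm wide (y), 6 mm thick, with a dark brown cross cleat 7 mm thick, standing to 14 mm above the bench, along each end; 112 mm clear between the cleats, long sides open. Origin: centre of the underside, on the bench; x along the length, z up; the block rests on the board, 6 mm above the origin.
- cradle_long: The longest of four fixed cradles, for the 110 mm block: a pale plywood board 146 mm long (x) x 60 mm wide (y), 6 mm thick, with a dark brown cross cleat 7 mm thick, standing to 14 mm above the bench, along each end; 132 mm clear between the cleats, long sides open. Origin: centre of the underside, on the bench; x along the length, z up; the block rests on the board, 6 mm above the origin.
- offcut_a: A loose plain reddish-brown wooden offcut without any notch, 70 mm long (x) x 36 mm wide (y) x 40 mm high (z); to be left where it lies. Origin: centre of the underside; x along the length.
- offcut_b: A loose plain reddish-brown wooden offcut without any notch, 110 mm long (x) x 36 mm wide (y) x 40 mm high (z); to be left where it lies. Origin: centre of the underside; x along the length.
Things that resemble listed ones, but are neither listed nor needed, are in the scene too. What is shaped like the block_medium but orange is not meant.

How it is judged:
At the end, for the whole second after the job is handed in: Each notched block rests released on the board of its own-size cradle: tilt under 0.08 rad, notch up, underside 3-9 mm above the cradle origin, within 14 mm along and 12 mm across of its centre, lengthwise within 0.25 rad (either way round); offcuts within 20 mm of their starts (x of block_tiny in the frame of cradle_tiny between -0.014 and 0.014 m and y of block_tiny in the frame of cradle_tiny between -0.012 and 0.012 m and z of block_tiny in the frame of cradle_tiny between 0.003 and 0.009 m and angle between each of block_tiny, block_short, block_medium, block_long's own z axis and vertical below 0.08 rad and angle between the x axis of block_tiny and the x axis of cradle_tiny, either way round below 0.25 rad and linear speed of each of block_tiny, block_short, block_medium, block_long below 0.02 m/s and angular speed of each of block_tiny, block_short, block_medium, block_long below 0.2 rad/s and x of block_short in the frame of cradle_short between -0.014 and 0.014 m and y of block_short in the frame of cradle_short between -0.012 and 0.012 m and z of block_short in the frame of cradle_short between 0.003 and 0.009 m and angle between the x axis of block_short and the x axis of cradle_short, either way round below 0.25 rad and x of block_medium in the frame of cradle_medium between -0.014 and 0.014 m and y of block_medium in the frame of cradle_medium between -0.012 and 0.012 m and z of block_medium in the frame of cradle_medium between 0.003 and 0.009 m and angle between the x axis of block_medium and the x axis of cradle_medium, either way round below 0.25 rad and x of block_long in the frame of cradle_long between -0.014 and 0.014 m and y of block_long in the frame of cradle_long between -0.012 and 0.012 m and z of block_long in the frame of cradle_long between 0.003 and 0.009 m and angle between the x axis of block_long and the x axis of cradle_long, either way round below 0.25 rad and distance of each of offcut_a, offcut_b from where it was at the start of the episode below 0.02 m); the robot touches nothing.
It fails at once if a plain offcut is moved by more than 20 mm (distance of offcut_a from where it was at the start of the episode above 0.02 m).
It fails at once if a plain offcut is moved by more than 20 mm (distance of offcut_b from where it was at the start of the episode above 0.02 m).
It also fails if it takes over 109 s, if anything falls off the work surface, if the arm or the gripper's body presses on something with over 40 N, if the wrist force passes 120 N, or if a joint passes its speed limit or range.

ROBOT

A 7-joint arm with a two-finger parallel gripper is mounted at the origin on the work surface. World frame = base frame: x ahead of the robot, y to its left, z up, the work surface at z = 0. Lengths are in m, angles in rad, forces in N, time in s.
With the tool pointing down it reaches from about 0.4 to 0.85 m from the base axis. Payload 4.5 kg.
Tool frame: the origin (TCP) lies between the finger pads; the fingertips stand 14 mm ahead of it and the grasp point (between the pads) lies 5 mm behind it; z points along the fingers, y is the line along which they close (so a half turn about z gives the same grasp; the last joint's range is limited). The gripper opens to 85 mm and grips with 20 to 120 N. Pads are 22 mm wide; open, the fingers measure 114 mm over their backs; the gripper's body (76 mm by 85 mm) begins 54 mm behind the grasp point. The pads swing forward as they close: fully open they stand 13 mm farther back than shut.
Start: joints at [1.35, 0.689, -0.195, 1.565, 0.157, 0.902, -0.215], TCP at [0.158, -0.605, 0.245] pointing down, gripper open.
Joint ranges: [-3.01, 3.01], [-0.46, 2.08], [-1.47, 1.51], [0.13, 2.56], [-1, 4.14], [0.04, 2.09], [-2.66, 2.66]. Speed limits (rad/s): [2.57, 2.57, 3.14, 3.14, 3.14, 3.14, 3.14].

INTERFACE

Orientations are given as a rotation vector (axis times angle).
In Python, from rig import * gives the robot as it stands.
- The arm moves only by the tool drive_tool, never from a script. Its argument "motion" is a list of rows, each a list of 7 numbers: the shift along the tool's x, y, z in cm, then the turn, a rotation vector about the tool's x, y, z in degrees, then the opening, from 0 (shut) to 1 (fully open). A call has 1 to 20 rows; each row shifts and turns the commanded pose from where the row before left it, along the tool's axes as they then stand; what a row does not reach is not made up. A row lasts 1/8 s, in which the tool goes at most 62.5 mm and 10.7 degrees, less where a joint would pass 70% of its speed; a pose out of reach is approached as far as the arm can. A call is refused whole if a number of a shift passes 6.25 or a number of a turn 10.7, either way. A call with a gripper value outside its range is refused whole. The fingers move at their own pace and stop on an object; "force" is the grip in N (left out, the last holds). Time passes only in rows, so rows that do not move let the fingers close. It gives the time, the measured TCP pose, the force, the opening and the grip force at its end, in the units of the state.
- get_state(): the state, without advancing time (a new reading comes with each control period).
- read_camera(name): name is "scene" or "top" or "wrist"; returns a dict with "pixels" (420x560x3 uint8, red, green, blue), "depth" (420x560 float32, m along the optical axis (not along the pixel's ray), 0 where there is no reading), "mtx" (3x3 intrinsics, pixels), "world_from_camera" (4x4, takes a point from camera to world coordinates); the wrist camera has in their place "T_tool_cam" (4x4, takes a point from camera to tool coordinates, whose origin is the TCP and whose axes are the flange's). Camera axes: x right, y up, looking along -z (the intrinsics and any distortion apply to the point x, -y, -z); pixel columns grow to the right and rows downward; lengths in m; the calibration is good to about 2 mm. A picture is of the moment at which its call begins: read the wrist's pose just before it.
- job_done(): hands the job in; it is judged then, once.
The state is a dict: "t": time; "joint_pos": joint angles; "dq": joint speeds; "effort": joint torques, N m; "tool_pos": TCP position; "eef_rot": TCP orientation; "contact_force": force on the tool from outside, world axes, zero at the start; "moment": the same for the moment, N m; "grip_width": finger opening in m; "finger_force": force on a finger pad.
Only numpy, scipy, OpenCV 4.12 (cv2) and the standard library are available. Lean on these libraries where they do the work, as an engineer would, in place of code of your own. Each camera call takes 0.05 s, during which the arm holds its last target. There are 200 camera calls.

## Working session

There is one attempt and no reset: what is moved stays moved. The work goes in short steps, Python scripts to look and compute and a tool call to move; the robot and the scene stay as the last step left them, time stands still between calls to the robot, and variables do not carry over. Pictures are saved under pics/ and viewed, at most 14 in all, crops included, and the job is handed in when it is done.

Besides the shell and the picture viewer there is one more tool, called after "Request:" by a JSON object that holds its "api" and its "payload". drive_tool: Moves the arm, as the interface text tells. Its arguments: {"type":"object","properties":{"motion":{"type":"array","items":{"type":"array","items":{"type":"number"}}},"force":{"type":"number"}},"required":["motion"]}

```bash
mkdir -p pics
python3 - <<'E'
from rig import *
import cv2,numpy as np
s=get_state(); print(s)
for n in ["scene","top"]:
    c=read_camera(n); np.savez(n+"0.npz",**c); cv2.imwrite(f"pics/{n}0.png",c["pixels"][:,:,::-1])
    print(n,c["mtx"],c["world_from_camera"],c.keys())
E
```

```text
{'t': 0.0, 'joint_pos': array([ 1.34984206,  0.69001735, -0.19450245,  1.56638742,  0.157318  ,
        0.90248519, -0.2151036 ]), 'dq': array([-1.26442969e-05,  9.92652105e-04, -1.46307272e-03, -2.54091275e-03,
       -2.27834043e-04, -2.91547212e-04, -8.23770789e-05]), 'effort': array([-9.70297078e-04, -5.39600837e+01, -1.26675021e+00, -1.58541030e+01,
        9.01927619e-03,  9.47723893e-03, -3.85510802e-06]), 'tool_pos': array([ 0.15728437, -0.6042204 ,  0.24445135]), 'eef_rot': array([-3.11427604e+00, -3.98986921e-01,  6.21471793e-04]), 'contact_force': array([-0.66076555,  0.35689936, -1.22553117]), 'moment': array([ 0.02097217, -0.00041997, -0.04042622]), 'finger_force': 0.0, 'grip_width': 0.08581528242497063}
scene [[520.44891204   0.         280.96673481]
 [  0.         520.44891204 214.1711317 ]
 [  0.           0.           1.        ]] [[-0.07502136 -0.737059    0.67165157  1.2356423 ]
 [ 0.99710016 -0.04682147  0.05999186  0.05587928]
 [-0.01276983  0.67420456  0.73843425  0.88849449]
 [ 0.          0.          0.          1.        ]] dict_keys(['pixels', 'depth', 'mtx', 'world_from_camera'])
top [[474.42659009   0.         278.80559496]
 [  0.         474.42659009 209.64489934]
 [  0.           0.           1.        ]] [[ 2.69832952e-02  9.97081668e-01 -7.14146220e-02  4.23073836e-01]
 [-9.99632817e-01  2.70912585e-02  5.43443832e-04  1.00497480e-02]
 [ 2.47656986e-03  7.13737358e-02  9.97446568e-01  1.19560531e+00]
 [ 0.00000000e+00  0.00000000e+00  0.00000000e+00  1.00000000e+00]] dict_keys(['pixels', 'depth', 'mtx', 'world_from_camera'])
```

View pics/scene0.png

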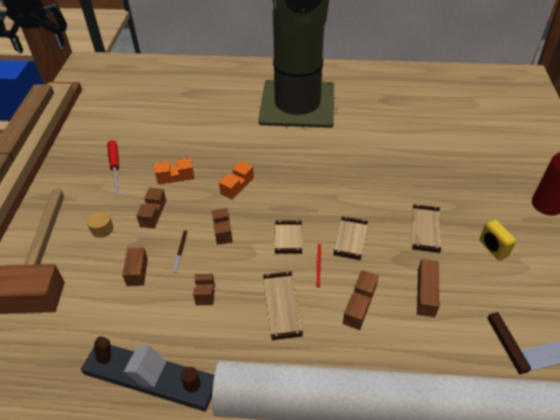

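View pics/top0.png

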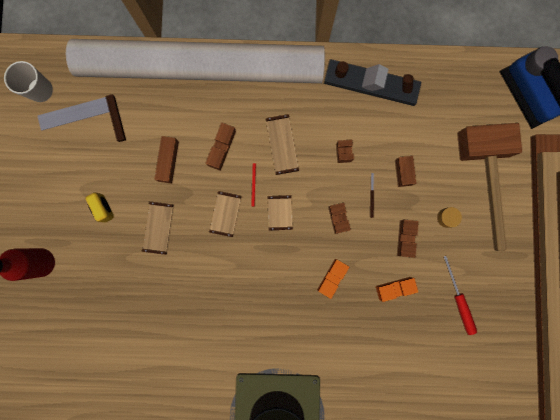

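The four notched reddish-brown blocks in the top view are at (221,146) long, (345,151) tiny, (340,217) short and (408,238) medium. The plain offcuts are at (166,159) and (406,171). The orange look-alikes at (334,279) and (398,290) are not meant. The cradles are at (282,144) long, (157,228) medium, (225,214) short and (280,212) tiny. Next I'll measure them all and check one enlarged crop.

```bash
cat > h.py <<'E'
import numpy as np,cv2
from scipy.spatial.transform import Rotation as R
def cloud(c,T):
    d=c["depth"]; v,u=np.mgrid[:d.shape[0],:d.shape[1]]; K=c["mtx"]
    P=np.stack([(u-K[0,2])/K[0,0]*d,-(v-K[1,2])/K[1,1]*d,-d],-1)
    return P@T[:3,:3].T+T[:3,3]
def rect(mask,P,seed,r=45,scale=1e4):
    n,l,st,ce=cv2.connectedComponentsWithStats(mask.astype(np.uint8))
    i=1+np.argmin(np.hypot(*(ce[1:]-seed).T)+1e3*(st[1:,4]<60))
    X=P[l==i]; (cx,cy),(w,h),a=cv2.minAreaRect((X[:,:2]*1000).astype(np.float32))
    if w<h: w,h,a=h,w,a+90
    a=(a+90)%180-90
    return cx,cy,w,h,a,np.median(X[:,2])*1000,len(X)
E
python3 - <<'E'
from h import *
c=dict(np.load("top0.npz")); P=cloud(c,c["world_from_camera"]); z=P[...,2]
print("table z",np.median(z[z<.02]))
B={'long':(221,146),'tiny':(345,151),'short':(340,217),'medium':(408,238),'offB':(166,159),'offA':(406,171)}
C={'long':(282,144),'tiny':(280,212),'short':(225,214),'medium':(157,228)}
hsv=cv2.cvtColor(c["pixels"],cv2.COLOR_RGB2HSV)
m=cv2.morphologyEx(((z>.015)&(z<.06)).astype(np.uint8),cv2.MORPH_CLOSE,np.ones((3,3)))
for k,s in B.items(): print(k,np.round(rect(m,P,s),1))
m=((z>.004)&(z<.02))
for k,s in C.items(): print('cradle',k,np.round(rect(m,P,s),1))
im=c["pixels"][100:265,125:435,::-1]; cv2.imwrite("pics/crop.png",cv2.resize(im,None,fx=2.5,fy=2.5,interpolation=2))
E
```

```text
table z -0.000534712753206934
long [557.  117.2 328.9  97.7  22.1  38.7 721. ]
tiny [547.5 -89.7 313.9  56.1 -28.6  36.8 335. ]
short [473.1 -70.1 180.   70.  -75.7  38.4 449. ]
medium [ 455.9 -160.4  335.3   90.1   85.9   38.4  622. ]
offB [520.7 187.1 390.  106.9  45.8  39.3 761. ]
offA [ 540.4 -149.9  389.5   75.7  -64.7   39.2  499. ]
cradle long [ 674.9    6.5  147.1   63.5   13.2    6.7 1087. ]
cradle tiny [502.1   8.7  85.6  60.4   1.7   7.1 644. ]
cradle short [495.8 143.9 109.3  62.9  -8.6   6.8 824. ]
cradle medium [455.7 313.5 126.5  63.3  -5.9   6.9 973. ]
```

View pics/crop.png

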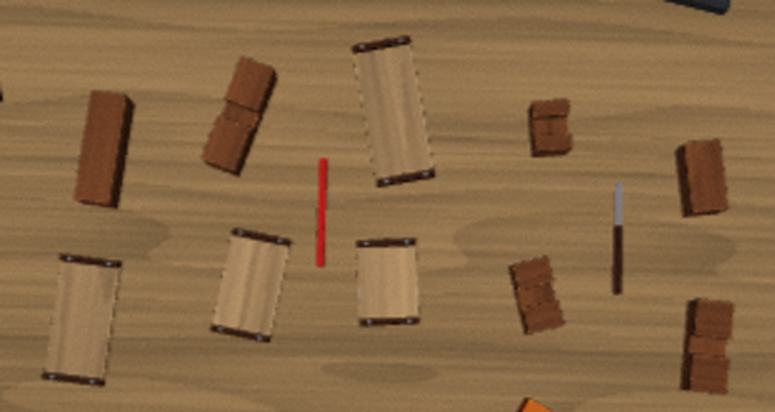

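The crop confirms the identification: four notched blocks, two plain offcuts, and cradle lengths that rank as named. The block rectangles came out wrong because closing the mask let in pixels with no depth, so I'll refit them.

```bash
cat > m.py <<'E'
from h import *
c=dict(np.load("top0.npz")); P=cloud(c,c["world_from_camera"]); z=P[...,2]
B={'long':(221,146),'tiny':(345,151),'short':(340,217),'medium':(408,238),'offB':(166,159),'offA':(406,171)}
n,l=cv2.connectedComponents(cv2.dilate(((z>.012)&(z<.06)&(c["depth"]>0)).astype(np.uint8),np.ones((3,3))))
for k,(u,v) in B.items():
    i=np.bincount(l[v-8:v+9,u-8:u+9][l[v-8:v+9,u-8:u+9]>0]).argmax()
    X=P[(l==i)&(z>.033)&(z<.046)&(c["depth"]>0)]
    r=cv2.minAreaRect((X[:,:2]*1000).astype(np.float32)); (cx,cy),(w,h),a=r
    if w<h: w,h,a=h,w,a+90
    print(k,np.round([cx,cy,w,h,(a+90)%180-90,np.median(X[:,2])*1000,len(X)],1))
E
python3 m.py
```

```text
long [661.9 160.2 109.6  36.5 -19.5  39.7 549. ]
tiny [ 659.  -150.5   50.1   36.9    6.    39.5  199. ]
short [ 490.9 -139.6   70.1   36.3   14.6   39.5  319. ]
medium [ 445.2 -308.9   90.1   37.5   -4.    39.3  449. ]
offB [625.2 294.2 110.3  37.8  -6.5  39.6 675. ]
offA [ 612.2 -302.5   70.    36.9    7.5   39.7  423. ]
```

```bash
cat > g.py <<'E'
import sys
from rig import *
from h import *
s=get_state(); p=s["tool_pos"]; Rm=R.from_rotvec(s["eef_rot"]).as_matrix()
G=dict(bmedium=(445,-309,-4),bshort=(491,-140,14.6),btiny=(659,-150.5,6),blong=(662,160,-19.5),
 clong=(675,6.5,13.2),ctiny=(502,8.7,1.7),cshort=(496,144,-8.6),cmedium=(455.7,313.5,-5.9))
x,y,a=G[sys.argv[1]]; z=float(sys.argv[2])
hd=np.degrees(np.arctan2(Rm[1,0],Rm[0,0]))
d=Rm.T@(np.array([x,y,z])/1000-p)*100
print("t",round(s["t"],2),"pos",p.round(4),"heading",hd.round(1),"tilt",np.degrees(np.arccos(-Rm[2,2])).round(2),"width",round(s["grip_width"],4),"F",round(s["finger_force"],1))
print("shift cm (before turn)",d.round(2),"turn about tool z deg",round(((hd-a)+90)%180-90,1))
E
python3 g.py bmedium 120
```

```text
t 0.1 pos [ 0.1574 -0.6043  0.2446] heading 14.6 tilt 0.09 width 0.0854 F 0.0
shift cm (before turn) [ 35.28 -21.3   12.49] turn about tool z deg 18.6
```

Request:
{"api": "drive_tool", "payload": {"motion": [[2,-1.2,0.6,0,0,0,1],[4,-2.4,1.4,0,0,0,1],[4,-2.4,1.4,0,0,0,1],[4,-2.4,1.4,0,0,0,1],[4,-2.4,1.4,0,0,0,1],[4,-2.4,1.4,0,0,0,1],[4,-2.4,1.4,0,0,0,1],[4,-2.4,1.4,0,0,0,1],[3.3,-2.1,1.4,0,0,0,1],[2,-1.2,0.6,0,0,6,1],[0,0,0,0,0,6,1],[0,0,0,0,0,6.6,1],[0,0,0,0,0,0,1]], "force": 40}}

```text
t: 1.72
tool_pos: [0.4454, -0.3095, 0.121]
eef_rot: [-3.14, 0.107, 0.001]
contact_force: [-0.7, -0.0, -0.1]
grip_width: 0.0856
finger_force: 0.0
```

```bash
python3 g.py bmedium 19
```

```text
t 1.73 pos [ 0.4454 -0.3095  0.121 ] heading -3.9 tilt 0.04 width 0.0856 F 0.0
shift cm (before turn) [-0.04 -0.04 10.2 ] turn about tool z deg 0.1
```

Request:
{"api": "drive_tool", "payload": {"motion": [[0,0,2,0,0,0,1],[0,0,3,0,0,0,1],[0,0,2.4,0,0,0,1],[0,0,1.6,0,0,0,1],[0,0,0.9,0,0,0,1],[0,0,0.3,0,0,0,1],[0,0,0,0,0,0,0.2],[0,0,0,0,0,0,0.2],[0,0,0,0,0,0,0.2],[0,0,0,0,0,0,0.2],[0,0,0,0,0,0,0.2],[0,0,0,0,0,0,0.2]], "force": 40}}

```text
t: 3.22
tool_pos: [0.4458, -0.3101, 0.02]
eef_rot: [3.139, -0.11, 0.002]
contact_force: [-0.6, -0.6, 5.5]
grip_width: 0.0353
finger_force: 41.0
```

```bash
python3 g.py cmedium 120
```

```text
t 3.23 pos [ 0.4458 -0.3101  0.02  ] heading -4.0 tilt 0.08 width 0.0353 F 41.0
shift cm (before turn) [ -3.36 -62.27 -10.05] turn about tool z deg 1.9
```

Request:
{"api": "drive_tool", "payload": {"motion": [[0,0,-1,0,0,0,0.2],[0,0,-3,0,0,0,0.2],[0,0,-3.5,0,0,0,0.2],[0,-1.6,-2.5,0,0,0,0.2],[-0.3,-4,0,0,0,0,0.2],[-0.3,-5,0,0,0,0,0.2],[-0.3,-5,0,0,0,0,0.2],[-0.3,-5,0,0,0,0,0.2],[-0.3,-5,0,0,0,0,0.2],[-0.3,-5,0,0,0,0,0.2],[-0.3,-5,0,0,0,0,0.2],[-0.3,-5,0,0,0,0,0.2],[-0.3,-5,0,0,0,0,0.2],[-0.3,-5,0,0,0,0,0.2],[-0.3,-5,0,0,0,0,0.2],[0,-4,0,0,0,0,0.2],[0,-2.6,0,0,0,0,0.2],[0,0,0,0,0,1.9,0.2],[0,0,0,0,0,0,0.2]]}}

```text
t: 5.6
tool_pos: [0.4557, 0.3116, 0.1194]
eef_rot: [3.136, -0.164, -0.001]
contact_force: [-0.1, -0.4, -1.4]
grip_width: 0.0352
finger_force: 40.3
```

```bash
python3 g.py cmedium 27
python3 - <<'E'
from rig import *
from h import *
s=get_state();c=read_camera("wrist"); np.savez("w1.npz",**c,p=s["tool_pos"],r=s["eef_rot"]); cv2.imwrite("pics/w1.png",c["pixels"][:,:,::-1])
c=read_camera("top");cv2.imwrite("pics/t1.png",cv2.resize(c["pixels"][130:310,60:330,::-1],None,fx=2,fy=2))
E
```

```text
t 5.6 pos [0.4557 0.3116 0.1194] heading -6.0 tilt 0.09 width 0.0352 F 40.3
shift cm (before turn) [-0.01 -0.2   9.24] turn about tool z deg -0.1
```

View pics/w1.png

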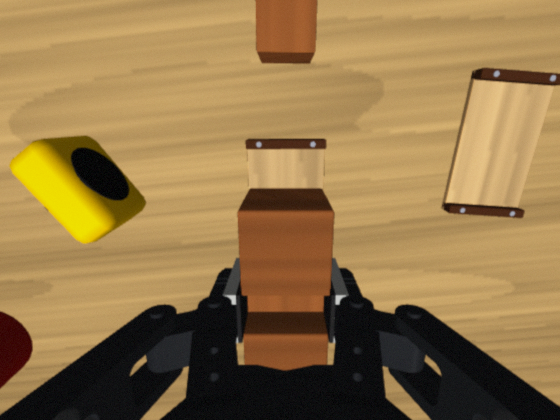

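The wrist view shows the block held level at (286,270), in line with the medium cradle, whose far cleat is at (286,143). Lowering it now.

Request:
{"api": "drive_tool", "payload": {"motion": [[0,-0.2,2,0,0,0,0.2],[0,0,3,0,0,0,0.2],[0,0,2,0,0,0,0.2],[0,0,1.2,0,0,0,0.2],[0,0,0.7,0,0,0,0.2],[0,0,0.4,0,0,0,0.2],[0,0,0,0,0,0,0.2],[0,0,0,0,0,0,0.7],[0,0,0,0,0,0,0.7],[0,0,0,0,0,0,0.7],[0,0,-1,0,0,0,0.7],[0,0,-3,0,0,0,0.7],[0,0,-3.5,0,0,0,1],[0,0,-2,0,0,0,1]]}}

```text
t: 7.45
tool_pos: [0.4568, 0.3154, 0.1236]
eef_rot: [-3.136, 0.162, -0.003]
contact_force: [-0.0, -0.6, -0.5]
grip_width: 0.0852
finger_force: 0.0
```

```bash
python3 g.py blong 120
```

```text
t 7.45 pos [0.4568 0.3154 0.1236] heading -5.9 tilt 0.14 width 0.0852 F 0.0
shift cm (before turn) [22.01 13.34  0.38] turn about tool z deg 13.6
```

Request:
{"api": "drive_tool", "payload": {"motion": [[2,1.2,0,0,0,0,1],[4,2.4,0,0,0,0,1],[4,2.4,0,0,0,0,1],[4,2.4,0,0,0,0,1],[4,2.4,0.4,0,0,0,1],[3,1.8,0,0,0,0,1],[1,0.7,0,0,0,7,1],[0,0,0,0,0,6.6,1],[0,0,0,0,0,0,1]]}}

```text
t: 8.57
tool_pos: [0.6612, 0.1601, 0.1177]
eef_rot: [3.096, -0.53, 0.0]
contact_force: [0.4, 0.4, 0.1]
grip_width: 0.0856
finger_force: 0.0
```

```bash
python3 g.py blong 19
```

```text
t 8.57 pos [0.6612 0.1601 0.1177] heading -19.4 tilt 0.02 width 0.0856 F 0.0
shift cm (before turn) [ 0.08 -0.02  9.87] turn about tool z deg 0.1
```

Request:
{"api": "drive_tool", "payload": {"motion": [[0,0,2,0,0,0,1],[0,0,3,0,0,0,1],[0,0,2.2,0,0,0,1],[0,0,1.5,0,0,0,1],[0,0,0.8,0,0,0,1],[0,0,0.3,0,0,0,1],[0,0,0,0,0,0,0.2],[0,0,0,0,0,0,0.2],[0,0,0,0,0,0,0.2],[0,0,0,0,0,0,0.2],[0,0,0,0,0,0,0.2],[0,0,0,0,0,0,0.2]]}}

```text
t: 10.07
tool_pos: [0.6619, 0.1602, 0.0201]
eef_rot: [-3.096, 0.532, -0.002]
contact_force: [-0.1, 0.5, 5.7]
grip_width: 0.0352
finger_force: 41.8
```

```bash
python3 g.py clong 120
```

```text
t 10.07 pos [0.6619 0.1602 0.0201] heading -19.5 tilt 0.08 width 0.0352 F 41.8
shift cm (before turn) [ 6.38 14.04 -9.99] turn about tool z deg -32.7
```

Request:
{"api": "drive_tool", "payload": {"motion": [[0,0,-1,0,0,0,0.2],[0,0,-3,0,0,0,0.2],[0,0,-3.5,0,0,0,0.2],[0.8,1.6,-2.5,0,0,0,0.2],[1.5,3.4,0,0,0,0,0.2],[1.6,3.6,0,0,0,0,0.2],[1.5,3.4,0,0,0,0,0.2],[1,2,0,0,0,-6,0.2],[0,0,0,0,0,-9,0.2],[0,0,0,0,0,-9,0.2],[0,0,0,0,0,-8.7,0.2],[0,0,0,0,0,0,0.2],[0,0,0,0,0,0,0.2]]}}

```text
t: 11.7
tool_pos: [0.6747, 0.0068, 0.1193]
eef_rot: [3.121, 0.357, -0.001]
contact_force: [-0.5, 0.3, -1.0]
grip_width: 0.0353
finger_force: 41.1
```

```bash
python3 g.py clong 26.5
```

```text
t 11.7 pos [0.6747 0.0068 0.1193] heading 13.1 tilt 0.02 width 0.0353 F 41.1
shift cm (before turn) [0.03 0.03 9.28] turn about tool z deg -0.1
```

Request:
{"api": "drive_tool", "payload": {"motion": [[0,0,2,0,0,0,0.2],[0,0,3,0,0,0,0.2],[0,0,2,0,0,0,0.2],[0,0,1.2,0,0,0,0.2],[0,0,0.7,0,0,0,0.2],[0,0,0.4,0,0,0,0.2],[0,0,0,0,0,0,0.2],[0,0,0,0,0,0,0.7],[0,0,0,0,0,0,0.7],[0,0,0,0,0,0,0.7],[0,0,-1,0,0,0,0.7],[0,0,-3,0,0,0,0.7],[0,0,-3.5,0,0,0,1],[0,0,-2,0,0,0,1]]}}

```text
t: 13.45
tool_pos: [0.676, 0.0067, 0.1239]
eef_rot: [3.12, 0.361, 0.005]
contact_force: [-0.1, 0.3, 0.2]
grip_width: 0.0852
finger_force: 0.0
```

```bash
python3 g.py btiny 120
```

```text
t 13.45 pos [0.676  0.0067 0.1239] heading 13.2 tilt 0.19 width 0.0852 F 0.0
shift cm (before turn) [-5.24 14.91  0.38] turn about tool z deg 7.2
```

Request:
{"api": "drive_tool", "payload": {"motion": [[-0.6,1.7,0,0,0,0,1],[-1.4,4,0,0,0,0,1],[-1.5,4.2,0.4,0,0,0,1],[-1.2,3.5,0,0,0,0,1],[-0.5,1.5,0,0,0,7.2,1],[0,0,0,0,0,0,1],[0,0,0,0,0,0,1]]}}

```text
t: 14.32
tool_pos: [0.6578, -0.1491, 0.1163]
eef_rot: [-3.136, -0.169, 0.002]
contact_force: [-0.1, 1.0, 0.9]
grip_width: 0.0853
finger_force: 0.0
```

```bash
python3 g.py btiny 19
```

```text
t 14.32 pos [ 0.6578 -0.1491  0.1163] heading 6.2 tilt 0.12 width 0.0853 F 0.0
shift cm (before turn) [0.12 0.17 9.73] turn about tool z deg 0.2
```

Request:
{"api": "drive_tool", "payload": {"motion": [[0.1,0.15,2,0,0,0,1],[0,0,3,0,0,0,1],[0,0,2.1,0,0,0,1],[0,0,1.5,0,0,0,1],[0,0,0.8,0,0,0,1],[0,0,0.3,0,0,0,1],[0,0,0,0,0,0,0.2],[0,0,0,0,0,0,0.2],[0,0,0,0,0,0,0.2],[0,0,0,0,0,0,0.2],[0,0,0,0,0,0,0.2],[0,0,0,0,0,0,0.2]]}}

```text
t: 15.82
tool_pos: [0.6601, -0.1517, 0.0211]
eef_rot: [3.137, 0.164, 0.002]
contact_force: [0.1, -0.0, 4.5]
grip_width: 0.035
finger_force: 41.5
```

```bash
python3 g.py ctiny 120
```

```text
t 15.82 pos [ 0.6601 -0.1517  0.0211] heading 6.0 tilt 0.08 width 0.035 F 41.5
shift cm (before turn) [-14.03 -17.6   -9.92] turn about tool z deg 4.3
```

Request:
{"api": "drive_tool", "payload": {"motion": [[0,0,-1,0,0,0,0.2],[0,0,-3,0,0,0,0.2],[0,0,-3.5,0,0,0,0.2],[-1.4,-1.8,-2.4,0,0,0,0.2],[-3,-3.8,0,0,0,0,0.2],[-3.2,-4,0,0,0,0,0.2],[-3.2,-4,0,0,0,0,0.2],[-2.2,-2.7,0,0,0,0,0.2],[-1,-1.3,0,0,0,4.3,0.2],[0,0,0,0,0,0,0.2],[0,0,0,0,0,0,0.2]]}}

```text
t: 17.2
tool_pos: [0.5029, 0.008, 0.1195]
eef_rot: [3.141, 0.047, 0.002]
contact_force: [0.3, 0.5, 0.0]
grip_width: 0.0354
finger_force: 40.8
```

```bash
python3 g.py ctiny 27
```

```text
t 17.2 pos [0.5029 0.008  0.1195] heading 1.7 tilt 0.1 width 0.0354 F 40.8
shift cm (before turn) [-0.1  -0.07  9.25] turn about tool z deg 0.0
```

Request:
{"api": "drive_tool", "payload": {"motion": [[-0.1,-0.1,2,0,0,0,0.2],[0,0,3,0,0,0,0.2],[0,0,2,0,0,0,0.2],[0,0,1.2,0,0,0,0.2],[0,0,0.7,0,0,0,0.2],[0,0,0.3,0,0,0,0.2],[0,0,0,0,0,0,0.2],[0,0,0,0,0,0,0.7],[0,0,0,0,0,0,0.7],[0,0,0,0,0,0,0.7],[0,0,-1,0,0,0,0.7],[0,0,-3,0,0,0,0.7],[0,0,-3.5,0,0,0,1],[0,0,-2,0,0,0,1]]}}

```text
t: 18.95
tool_pos: [0.5013, 0.0098, 0.1245]
eef_rot: [-3.141, -0.046, -0.003]
contact_force: [0.1, 0.2, -0.7]
grip_width: 0.0853
finger_force: 0.0
```

```bash
python3 g.py bshort 120
```

```text
t 18.95 pos [0.5013 0.0098 0.1245] heading 1.7 tilt 0.13 width 0.0853 F 0.0
shift cm (before turn) [-1.47 14.94  0.44] turn about tool z deg -12.9
```

Request:
{"api": "drive_tool", "payload": {"motion": [[-0.2,1.8,0,0,0,0,1],[-0.4,4,0,0,0,0,1],[-0.4,4.2,0.4,0,0,0,1],[-0.4,3.4,0,0,0,0,1],[-0.1,1.5,0,0,0,-6.4,1],[0,0,0,0,0,-6.5,1],[0,0,0,0,0,0,1],[0,0,0,0,0,0,1]]}}

```text
t: 19.95
tool_pos: [0.4903, -0.1392, 0.1186]
eef_rot: [3.116, 0.397, 0.0]
contact_force: [-0.5, -0.5, -0.2]
grip_width: 0.0853
finger_force: 0.0
```

```bash
python3 g.py bshort 19
```

```text
t 19.95 pos [ 0.4903 -0.1392  0.1186] heading 14.5 tilt 0.02 width 0.0853 F 0.0
shift cm (before turn) [0.05 0.09 9.96] turn about tool z deg -0.1
```

Request:
{"api": "drive_tool", "payload": {"motion": [[0,0.1,2,0,0,0,1],[0,0,3,0,0,0,1],[0,0,2.3,0,0,0,1],[0,0,1.5,0,0,0,1],[0,0,0.8,0,0,0,1],[0,0,0.3,0,0,0,1],[0,0,0,0,0,0,0.2],[0,0,0,0,0,0,0.2],[0,0,0,0,0,0,0.2],[0,0,0,0,0,0,0.2],[0,0,0,0,0,0,0.2],[0,0,0,0,0,0,0.2]]}}

```text
t: 21.45
tool_pos: [0.4907, -0.1406, 0.0199]
eef_rot: [3.116, 0.399, 0.001]
contact_force: [-0.2, -0.4, 5.7]
grip_width: 0.0351
finger_force: 40.7
```

```bash
python3 g.py cshort 120
```

```text
t 21.45 pos [ 0.4907 -0.1406  0.0199] heading 14.6 tilt 0.05 width 0.0351 F 40.7
shift cm (before turn) [  7.69 -27.4  -10.02] turn about tool z deg 23.2
```

Request:
{"api": "drive_tool", "payload": {"motion": [[0,0,-1,0,0,0,0.2],[0,0,-3,0,0,0,0.2],[0,0,-3.5,0,0,0,0.2],[0.4,-1.6,-2.5,0,0,0,0.2],[1.1,-3.8,0,0,0,0,0.2],[1.4,-5,0,0,0,0,0.2],[1.4,-5,0,0,0,0,0.2],[1.4,-5,0,0,0,0,0.2],[1.2,-4,0,0,0,0,0.2],[0.8,-3,0,0,0,5.2,0.2],[0,0,0,0,0,9,0.2],[0,0,0,0,0,9,0.2],[0,0,0,0,0,0,0.2],[0,0,0,0,0,0,0.2]]}}

```text
t: 23.2
tool_pos: [0.4958, 0.144, 0.1195]
eef_rot: [-3.133, 0.232, -0.0]
contact_force: [0.5, -0.1, -0.1]
grip_width: 0.0352
finger_force: 40.1
```

```bash
python3 g.py cshort 26.5
```

```text
t 23.2 pos [0.4958 0.144  0.1195] heading -8.5 tilt 0.01 width 0.0352 F 40.1
shift cm (before turn) [ 0.02 -0.    9.3 ] turn about tool z deg 0.1
```

Lower the block and release it, then retreat upward and to the right, clear of the top camera's view of the cradles.

Request:
{"api": "drive_tool", "payload": {"motion": [[0,0,2,0,0,0,0.2],[0,0,3,0,0,0,0.2],[0,0,2,0,0,0,0.2],[0,0,1.2,0,0,0,0.2],[0,0,0.7,0,0,0,0.2],[0,0,0.4,0,0,0,0.2],[0,0,0,0,0,0,0.2],[0,0,0,0,0,0,0.7],[0,0,0,0,0,0,0.7],[0,0,0,0,0,0,0.7],[0,0,-1,0,0,0,0.7],[0,0,-3,0,0,0,0.7],[0,0,-4,0,0,0,1],[0,0,-4,0,0,0,1]]}}

```text
t: 24.95
tool_pos: [0.4957, 0.144, 0.148]
eef_rot: [-3.133, 0.236, 0.0]
contact_force: [1.0, 0.1, -0.5]
grip_width: 0.0854
finger_force: 0.0
```

Request:
{"api": "drive_tool", "payload": {"motion": [[0,2,-2,0,0,0,1],[0,5,0,0,0,0,1],[0,5,0,0,0,0,1],[0,5,0,0,0,0,1],[0,5,0,0,0,0,1],[0,5,0,0,0,0,1],[0,5,0,0,0,0,1],[0,5,0,0,0,0,1],[0,5,0,0,0,0,1],[0,4,0,0,0,0,1],[0,2,0,0,0,0,1],[0,0,0,0,0,0,1],[0,0,0,0,0,0,1]]}}

```text
t: 26.58
tool_pos: [0.4247, -0.3281, 0.1662]
eef_rot: [-3.131, 0.231, 0.001]
contact_force: [0.2, 0.2, 0.1]
grip_width: 0.0853
finger_force: 0.0
```

```bash
cat > v.py <<'E'
from rig import *
from h import *
c=read_camera("top"); P=cloud(c,c["world_from_camera"]); z=P[...,2]; ok=c["depth"]>0
G=dict(clong=(675,6.5,13.2),ctiny=(502,8.7,1.7),cshort=(496,144,-8.6),cmedium=(455.7,313.5,-5.9),offB=(625.2,294.2,-6.5),offA=(612.2,-302.5,7.5))
print(get_state()["t"],get_state()["tool_pos"])
for k,(x,y,a) in G.items():
    X=P[ok&(z>.03)&(z<.06)&(np.hypot(P[...,0]-x/1e3,P[...,1]-y/1e3)<.07)]
    if len(X)<50: print(k,"none"); continue
    (cx,cy),(w,h),b=cv2.minAreaRect((X[:,:2]*1000).astype(np.float32))
    if w<h: w,h,b=h,w,b+90
    t=np.radians(a); dx,dy=cx-x,cy-y
    print(k,"along %.1f across %.1f  size %.0fx%.0f dangle %.1f top z %.1f"%(dx*np.cos(t)+dy*np.sin(t),-dx*np.sin(t)+dy*np.cos(t),w,h,(b-a+90)%180-90,np.median(X[:,2])*1000))
cv2.imwrite("pics/top2.png",c["pixels"][:,:,::-1])
E
python3 v.py
```

```text
26.625 [ 0.42483281 -0.32804242  0.16621047]
clong along 1.6 across 1.3  size 110x36 dangle -0.1 top z 45.5
ctiny along -2.1 across 2.6  size 49x34 dangle -0.5 top z 44.2
cshort along -0.1 across 1.3  size 70x36 dangle 0.3 top z 45.3
cmedium along -0.0 across 2.2  size 90x38 dangle 0.4 top z 45.3
offB along 0.2 across -0.4  size 111x37 dangle 0.0 top z 39.7
offA along 0.1 across 0.2  size 70x37 dangle -0.1 top z 39.3
```

View pics/top2.png

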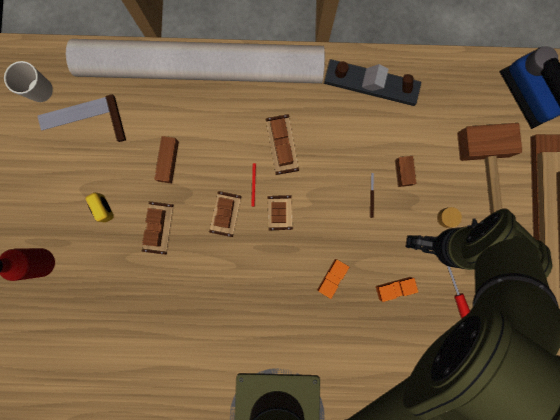

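The picture shows all four blocks on their own-size cradles, at (282,144), (280,212), (225,214) and (157,228). Each is within 3 mm of centre, the offcuts have not moved, and the arm is clear.

```bash
python3 -c "
from rig import *
print(job_done())"
```

```text
the job is handed in; nothing more can be done
None
```

All four notched blocks are on their own-size cradles, within about 3 mm of centre and 0.5° of lengthwise by the last camera check; the offcuts have not moved, and I handed the job in at about 27 s (no verdict was shown).

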